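# Put the gel scraper away in its blade dock

### The job

Swing the red keeper arm of the green dock well out of the way, then push the blue gel scraper flat along the worktop, blade first, into the dock's slot until its handle meets the block. Then swing the keeper fully shut behind the scraper so that it cannot slide out. Do not lift the scraper, and leave the other things on the worktop where they are.

Things in the scene. Friction and masses are not known exactly. Their poses are not given: they have to be found in the camera images.
- dock: fixed green block 64 deep (x), 124 wide (y), 32 mm high. Origin on the worktop at the middle of the slot mouth in its front face; +x points into the slot, z up. Slot 88 wide, 9 high above the bare worktop, 58 mm deep. In front, black guide rails 14 mm high: 88 mm apart from x = 0 to -25 mm, then flaring to 120 mm apart at x = -51 mm.
- keeper_pivot (a point): axis of the keeper's upright pivot pin, on the worktop, at x = -68, y = +66 mm of the dock's frame; a black foot 4 mm high lies under it, from y = 57 to 76 mm.
- keeper (a joint): angle of the red keeper arm (rad), 0 to 2.5. 0 = shut: it points along the dock's -y, across the way in; it swings outwards, away from the block: at 1.57 it points along the dock's -x, beside the way in; at 2 it is well clear. Friction 0.03 N m, stays where left. Arm 10 mm wide, 5 to 15 mm above the worktop, 88 mm long from pivot axis to round end.
- keeper_peg (a point): centre of the top of the black upright peg on the keeper arm, 80 mm from the pivot, 56 mm above the worktop. The peg is 12 mm in diameter and stands from 15 to 56 mm above the worktop.
- scraper: gel scraper lying loose and flat, 110 mm long, 84 wide, about 0.18 kg. Origin at the underside, mid-length; +x points to the blade's edge. Blue handle 16 mm high from x = -55 to +3 mm, dark steel blade 3 mm thick from +3 to +55 mm. Starts 0.23 to 0.29 m before the slot, askew. Fully home: handle against the block, origin at x = -3, y = 0 mm of the dock's frame.
- tape_roll: bystander: roll of beige tape lying flat, 68 mm across, 19 high; origin under its centre
- petri_2: bystander: white petri dish, 59 mm across, 15 high; origin under its centre
- timer: bystander: white timer, 60 x 64 x 20 mm; origin under its centre
- beaker: bystander: clear beaker, 55 mm across, 70 high; origin under its centre
- tip_box: bystander: blue box of pipette tips, 74 x 122 x 63 mm; origin under its centre

How it is judged:
By the outcome, as a careful person would: the job done as asked, in the order asked, and still so for the second after the job is handed in, with the robot touching nothing.
It also fails if it takes over 72 s, if anything falls off the work surface, if the arm or the gripper's body presses on something with over 40 N, if the wrist force passes 120 N, or if a joint passes its speed limit or range.

### The arm

A 7-joint arm with a two-finger parallel gripper is mounted at the origin on a cart in front of the work surface, level with it; the furniture and walls round the work are solid. World frame = base frame: x ahead of the robot, y to its left, z up, the work surface at z = 0. Lengths are in m, angles in rad, forces in N, time in s.
With the tool pointing down it reaches from about 0.425 to 0.825 m from the base axis. Payload 3.6 kg.
Tool frame: the origin (TCP) lies between the finger pads; the fingertips stand 8 mm ahead of it and the grasp point (between the pads) lies 11 mm behind it (env.tips_ahead is the distance from the TCP to the fingertips, in m); z points along the fingers, y is the line along which they close (so a half turn about z gives the same grasp; the last joint's range is limited). The gripper opens to 85 mm and grips with 20 to 120 N. Pads are 22 mm wide; open, the fingers measure 114 mm over their backs; the gripper's body (76 mm by 85 mm) begins 54 mm behind the grasp point. The pads swing forward as they close: fully open they stand 13 mm farther back than shut.
Start: joints at [1.302, 0.615, -0.013, 1.423, 0.008, 1.103, -0.04], TCP at [0.156, -0.631, 0.206] pointing down, gripper open.
Joint ranges: [-3.12, 3.12], [-0.3, 2.06], [-1.34, 1.32], [0.26, 2.42], [-1.36, 4.5], [0.01, 1.98], [-2.84, 2.84]. Speed limits (rad/s): [2.79, 2.79, 3.14, 3.14, 3.14, 3.14, 3.14].

### API

Orientations are given as a unit quaternion [x, y, z, w].
In Python, from rig import env, grab_frame, camera_model, ticket gives the robot as it stands.
- The arm moves only by the tool apply_moves, never from a script. Its argument "moves" is a list of rows, each a list of 3 entries, a list of its own where there are three numbers: the opening, from 0 (shut) to 1 (fully open), then the shift along the world's x, y, z in m, then the turn, a rotation vector about the world's x, y, z in rad. In form: [[gripper, [tx, ty, tz], [wx, wy, wz]], ...]. A call has exactly 10 rows; each row shifts and turns the commanded pose from where the row before left it; what a row does not reach is not made up. A row lasts 1/12 s, in which the tool goes at most 41.7 mm and 7.16 degrees, less where a joint would pass 70% of its speed; a pose out of reach is approached as far as the arm can. A call is refused whole if a number of a shift passes 0.0417 or a number of a turn 0.125, either way. A call with a gripper value outside its range is refused whole. The fingers move at their own pace and stop on an object; the grip force is fixed at half the most. Time passes only in rows, so rows that do not move let the fingers close, or fill a call up. It gives the time, the measured TCP pose, the force, the opening and the grip force at its end, in the units of the state.
- env.sense(): the state, without advancing time (a new reading comes with each control period).
- grab_frame(name): name is "side" or "top"; returns (picture, depth): 420x560x3 uint8, red, green, blue; 420x560 float32, m along the optical axis (not along the pixel's ray), 0 where there is no reading.
- camera_model(name): a dict with "fov_y" (degrees; the focal length in pixels is half the picture's height over the tangent of half this angle, whatever the lens; pixels are square), "cx", "cy" (the principal point, pixels), "extrinsics" (4x4, takes a point from camera to world coordinates). Camera axes: x right, y down, z forward; pixel columns grow to the right and rows downward; lengths in m; the calibration is good to about 2 mm. A picture is of the moment at which its call begins. camera_model takes no time and is no camera call.
- ticket.close_job(): hands the job in; it is judged then, once.
The state is a dict: "time": time; "joint_pos": joint angles; "joint_velocities": joint speeds; "effort": joint torques, N m; "eef_pos": TCP position; "eef_rot": TCP orientation; "ft_force": force on the tool from outside, world axes, zero at the start; "wrist_torque": the same for the moment, N m; "gripper_width": opening from 0.0 (shut) to 1.0 (fully open); "finger_force": force on a finger pad.
Only numpy, scipy, OpenCV 4.12 (cv2) and the standard library are available. Lean on these libraries where they do the work, as an engineer would, in place of code of your own. Each camera call takes 0.05 s, during which the arm holds its last target. There are 200 camera calls.

## Working session

There is one attempt and no reset: what is moved stays moved. The work goes in short steps, Python scripts to look and compute and a tool call to move; the robot and the scene stay as the last step left them, time stands still between calls to the robot, and variables do not carry over. Pictures are saved under pics/ and viewed, at most 12 in all, crops included, and the job is handed in when it is done.

Besides the shell and the picture viewer there is one more tool, called after "Request:" by a JSON object that holds its "op" and its "data", one argument or row to a line. apply_moves: Moves the arm, as the interface text tells. Its arguments: {"type":"object","properties":{"moves":{"type":"array","items":{"type":"array"}}},"required":["moves"]}

```bash
mkdir -p pics; python3 - <<'E'
from rig import env, grab_frame, camera_model
import cv2, numpy as np
for n in("top","side"):
    p,d=grab_frame(n); cv2.imwrite(f"pics/{n}0.png",p[:,:,::-1]); np.savez(f"pics/{n}0.npz",p=p,d=d)
    print(n,camera_model(n))
print(env.sense())
E
```

```text
top {'fov_y': 49.304254254922526, 'cx': 272.12614799628193, 'cy': 207.54633178153134, 'extrinsics': array([[-6.50549811e-04, -9.91033572e-01,  1.33611512e-01,
         4.08297478e-01],
       [-9.99969284e-01,  1.68829910e-03,  7.65376610e-03,
         1.65097401e-02],
       [-7.81071536e-03, -1.33602429e-01, -9.91004230e-01,
         1.29388563e+00],
       [ 0.00000000e+00,  0.00000000e+00,  0.00000000e+00,
         1.00000000e+00]])}
side {'fov_y': 45.94038594029632, 'cx': 284.28821945906907, 'cy': 203.39830997886062, 'extrinsics': array([[ 0.98025353, -0.0763072 ,  0.18242872,  0.35010051],
       [-0.19770394, -0.35942471,  0.9119907 , -1.21844395],
       [-0.00402206, -0.93004897, -0.36741357,  0.54088077],
       [ 0.        ,  0.        ,  0.        ,  1.        ]])}
{'time': 0.1, 'joint_pos': array([ 1.30254419,  0.61583091, -0.01263685,  1.42473431,  0.00814543,
        1.10338469, -0.04042733]), 'joint_velocities': array([ 0.00040815, -0.00308037, -0.00129813, -0.00385425, -0.00072354,
       -0.00111921, -0.0005325 ]), 'effort': array([ 1.46707185e-03, -4.70380962e+01,  2.60554506e-01, -1.71570289e+01,
        1.01943823e-02,  5.87788338e-03, -1.47852397e-06]), 'eef_pos': array([ 0.15544495, -0.63037911,  0.20464997]), 'eef_rot': array([ 9.92698182e-01,  1.20619195e-01, -1.67386383e-04, -1.14097501e-03]), 'ft_force': array([0.38134159, 0.22795979, 0.11511914]), 'wrist_torque': array([-0.00063578,  0.02032049, -0.00482058]), 'finger_force': 0.0, 'gripper_width': 0.9981673294462192}
```

View pics/top0.png

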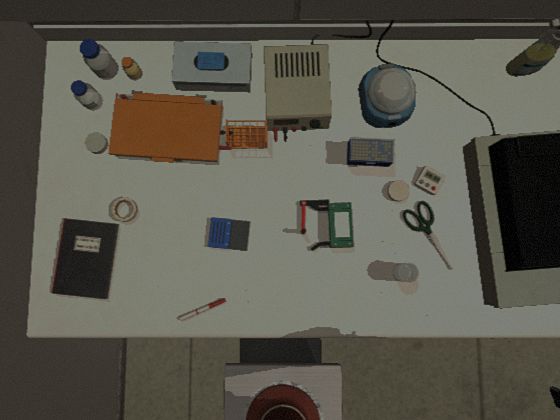

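View pics/side0.png

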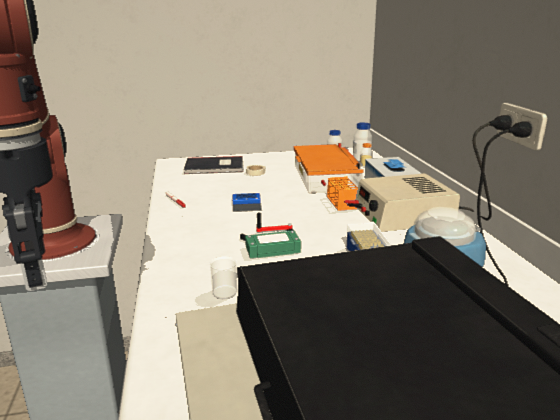

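The top view shows the scraper at about (228,234) with its blade pointing right. The dock is at (340,225) with its mouth facing left. The keeper is at (303,203–232), nearly shut, and the side view shows its peg at (259,220). Next I'll measure these by colour.

```bash
cat > h.py <<'E'
import cv2, numpy as np
from rig import env, grab_frame, camera_model
def plane(name,uv,z):
    m=camera_model(name); f=210/np.tan(np.radians(m["fov_y"]/2)); E=m["extrinsics"]
    uv=np.atleast_2d(uv).astype(float)
    r=np.c_[(uv[:,0]-m["cx"])/f,(uv[:,1]-m["cy"])/f,np.ones(len(uv))]@E[:3,:3].T
    return E[:3,3]+r*((z-E[2,3])/r[:,2])[:,None]
def masks(p):
    h=cv2.cvtColor(p,cv2.COLOR_RGB2HSV); H,S,V=[h[...,i].astype(int) for i in range(3)]
    return dict(green=(H>60)&(H<95)&(S>110)&(V>25), blue=(H>105)&(H<128)&(S>120)&(V>40), red=((H<8)|(H>172))&(S>150)&(V>60))
def blob(m,roi):
    x0,y0,x1,y1=roi; k=np.zeros(m.shape,np.uint8); k[y0:y1,x0:x1]=m[y0:y1,x0:x1]
    n,l,s,c=cv2.connectedComponentsWithStats(k)
    i=1+np.argmax(s[1:,4]); return (l==i)
def rect(name,m,z):
    ys,xs=np.nonzero(m); P=plane(name,np.c_[xs,ys],z)[:,:2]
    # inter-pixel footprint kept; sizes are ~1px short
    (c,sz,a)=cv2.minAreaRect((P*1000).astype(np.float32)); return np.array(c),sz,a,len(xs)
E
python3 - <<'E'
from h import *
z=np.load("pics/top0.npz"); p=z["p"]; d=z["d"]
M=masks(p)
np.set_printoptions(precision=4,suppress=True)
for n,roi,zz in(("green",(320,190,365,260),.032),("blue",(195,205,260,260),.016),("red",(290,190,320,240),.015)):
    m=blob(M[n],roi); print(n,rect("top",m,zz),cv2.minAreaRect(np.argwhere(m)[:,::-1].astype(np.int32)))
c=p[180:270,195:365]; cv2.imwrite("pics/c0.png",cv2.resize(c[:,:,::-1],None,fx=4.7,fy=4.7,interpolation=cv2.INTER_CUBIC))
z=np.load("pics/side0.npz"); c=z["p"][180:270,220:320]; cv2.imwrite("pics/c1.png",cv2.resize(c[:,:,::-1],None,fx=6,fy=6,interpolation=cv2.INTER_CUBIC))
E
```

```text
green (array([ 559.8964, -183.471 ]), (52.56777572631836, 24.788759231567383), 41.77317810058594, 33) ((347.7188720703125, 214.02871704101562), (19.104888916015625, 8.817641258239746), 47.29060745239258)
blue (array([510.0865, 172.9765]), (56.891082763671875, 80.00697326660156), 85.1325454711914, 427) ((219.79209899902344, 232.57920837402344), (20.199254989624023, 28.657072067260742), 5.710593223571777)
red (array([558.5212, -59.0426]), (13.808930397033691, 71.55794525146484), 84.6878662109375, 75) ((302.5103759765625, 215.37586975097656), (4.899683952331543, 25.24582862854004), 4.763641834259033)
```

View pics/c0.png

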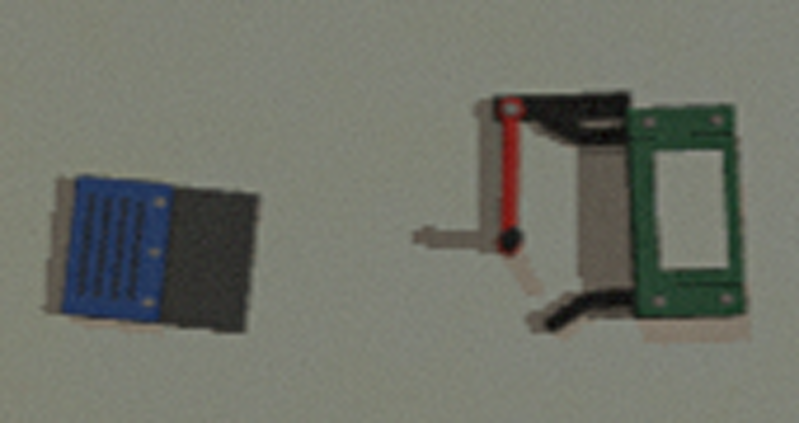

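View pics/c1.png

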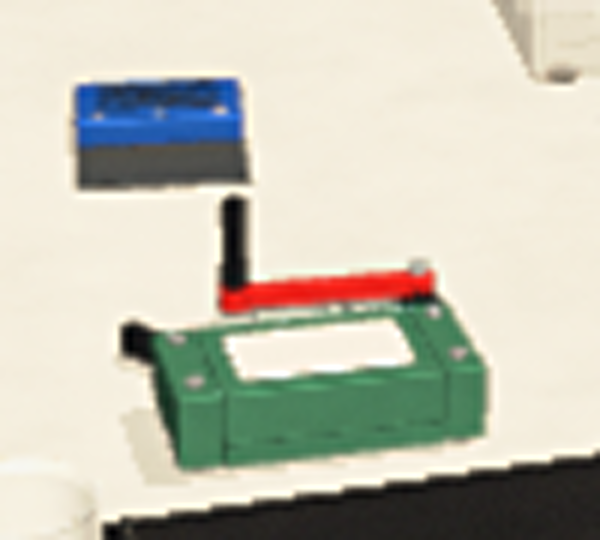

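The crops show the dock's top-face corners at about (629,106), (637,316), (734,104) and (746,313) in crop pixels. The keeper pivot is at (511,107), with the peg top near (510,240). The keeper is almost shut, and the scraper is skewed about 5° with its blade towards the dock. The green mask was too strict, so I'll refine it.

```bash
cat >> h.py <<'E'
def green(p):
    q=cv2.GaussianBlur(p,(3,3),0).astype(int); return (q[...,1]-q[...,0]>18)&(q[...,1]-q[...,2]>6)
def dark(p): return cv2.GaussianBlur(p,(3,3),0).max(2)<62
def blue(p):
    q=cv2.GaussianBlur(p,(3,3),0).astype(int); return q[...,2]-q[...,0]>30
def red(p):
    q=cv2.GaussianBlur(p,(3,3),0).astype(int); return q[...,0]-q[...,1]>45
E
python3 - <<'E'
from h import *
np.set_printoptions(precision=4,suppress=True)
p=np.load("pics/top0.npz")["p"]
def hullrect(m,roi,z):
    b=blob(m,roi); return rect("top",b,z)
print("green",hullrect(green(p),(315,190,370,260),.032))
print("blue",hullrect(blue(p),(195,205,262,260),.016))
print("scr+blade",hullrect(blue(p)|dark(p),(195,205,262,260),.008))
print("red",hullrect(red(p),(290,190,320,240),.015))
k=lambda X,Y:(195+(X+.5)/4.7-.5,180+(Y+.5)/4.7-.5)
D=plane("top",[k(629,106),k(637,316),k(734,104),k(746,313)],.032)[:,:2];print("dock corners",D)
print(np.linalg.norm(D[0]-D[1]),np.linalg.norm(D[0]-D[2]))
print("pivot",plane("top",k(511,107),.017),"pegtop",plane("top",k(511,238),.056))
s=lambda X,Y:(220+(X+.5)/6-.5,180+(Y+.5)/6-.5)
print("pegtop side",plane("side",s(234,198),.056))
print("scraper corners",plane("top",[k(78,178),k(63,313)],.016),plane("top",[k(258,194),k(244,330)],.003))
c=D.mean(0)
print(env.tips_ahead)
E
```

```text
green (array([ 530.9464, -163.2393]), (120.64208221435547, 59.55934143066406), 1.9973182678222656, 477)
blue (array([510.4172, 173.1371]), (55.855899810791016, 80.16378784179688), 84.66024017333984, 516)
scr+blade (array([508.4368, 149.195 ]), (106.38553619384766, 80.76050567626953), 84.25904846191406, 1007)
red (array([555.2843, -60.4069]), (5.638768196105957, 65.1212387084961), 89.46314239501953, 71)
dock corners [[ 0.5933 -0.1306]
 [ 0.4692 -0.1331]
 [ 0.5944 -0.1927]
 [ 0.4709 -0.1968]]
0.12413125239354676 0.06216201084193911
pivot [[ 0.595  -0.0616  0.017 ]] pegtop [[ 0.513  -0.0585  0.056 ]]
pegtop side [[ 0.5143 -0.0637  0.056 ]]
scraper corners [[0.5527 0.1978 0.016 ]
 [0.4721 0.2053 0.016 ]] [[0.5443 0.0907 0.003 ]
 [0.4625 0.0986 0.003 ]]
0.008
```

The dock origin is at about (0.530,-0.131) with its +x axis along (0.026,-1). The measured pivot at (0.595,-0.062) agrees with the model. The shut peg is at about (0.5135,-0.062), and the two views agree. The scraper is at (0.508,0.149), pointing along (-0.084,-0.996). I'll go to the peg with the fingers straddling the direction it will swing.

Request:
{"op": "apply_moves", "data": {
  "moves": [
    [0.4, [0.0075, 0.03, 0], [0, 0, 0.122]],
    [0.4, [0.0075, 0.03, 0], [0, 0, 0.122]],
    [0.4, [0.0075, 0.03, 0], [0, 0, 0.122]],
    [0.4, [0.0075, 0.03, 0], [0, 0, 0.122]],
    [0.4, [0.0075, 0.03, 0], [0, 0, 0.122]],
    [0.4, [0.0075, 0.03, 0], [0, 0, 0.122]],
    [0.4, [0.0174, 0.0216, 0], [0, 0, 0.122]],
    [0.4, [0.0174, 0.0216, 0], [0, 0, 0.122]],
    [0.4, [0.0174, 0.0216, 0], [0, 0, 0.122]],
    [0.4, [0.0174, 0.0216, 0], [0, 0, 0.122]]
  ]
}}

```text
time: 0.93
eef_pos: [0.2705, -0.3633, 0.2056]
eef_rot: [0.743, 0.67, -0.0, -0.0]
ft_force: [-0.0, -0.3, -0.1]
gripper_width: 0.399
finger_force: 0.0
```

Request:
{"op": "apply_moves", "data": {
  "moves": [
    [0.4, [0.0174, 0.0216, 0], [0, 0, 0.122]],
    [0.4, [0.0174, 0.0216, 0], [0, 0, 0.122]],
    [0.4, [0.0174, 0.0216, 0], [0, 0, 0.122]],
    [0.4, [0.0174, 0.0216, 0], [0, 0, 0.122]],
    [0.4, [0.0174, 0.0216, 0], [0, 0, 0.122]],
    [0.4, [0.0174, 0.0216, 0], [0, 0, 0.122]],
    [0.4, [0.0174, 0.0216, 0], [0, 0, 0.122]],
    [0.4, [0.0174, 0.0216, 0], [0, 0, 0.122]],
    [0.4, [0.0174, 0.0216, 0], [0, 0, 0.122]],
    [0.4, [0.0174, 0.0216, 0], [0, 0, 0.122]]
  ]
}}

```text
time: 1.77
eef_pos: [0.4446, -0.1477, 0.2055]
eef_rot: [0.225, 0.974, -0.0, -0.0]
ft_force: [-0.4, 0.0, 0.7]
gripper_width: 0.4
finger_force: 0.0
```

Request:
{"op": "apply_moves", "data": {
  "moves": [
    [0.4, [0.0174, 0.0216, 0], [0, 0, 0.122]],
    [0.4, [0.0174, 0.0216, 0], [0, 0, 0.122]],
    [0.4, [0.0174, 0.0216, 0], [0, 0, 0.122]],
    [0.4, [0.0174, 0.0216, 0], [0, 0, 0.122]],
    [0.4, [0, 0, -0.02], [0, 0, 0]],
    [0.4, [0, 0, -0.03], [0, 0, 0]],
    [0.4, [0, 0, -0.03], [0, 0, 0]],
    [0.4, [0, 0, -0.02], [0, 0, 0]],
    [0.4, [0, 0, 0], [0, 0, 0]],
    [0.4, [0, 0, 0], [0, 0, 0]]
  ]
}}

```text
time: 2.6
eef_pos: [0.5132, -0.0623, 0.105]
eef_rot: [-0.014, 1.0, 0.0, -0.001]
ft_force: [0.0, 0.5, 0.6]
gripper_width: 0.401
finger_force: 0.0
```

Request:
{"op": "apply_moves", "data": {
  "moves": [
    [0.4, [0, 0, -0.015], [0, 0, 0]],
    [0.4, [0, 0, -0.015], [0, 0, 0]],
    [0.4, [0, 0, -0.012], [0, 0, 0]],
    [0.4, [0, 0, -0.01], [0, 0, 0]],
    [0.4, [0, 0, -0.01], [0, 0, 0]],
    [0.4, [0, 0, -0.009], [0, 0, 0]],
    [0.4, [0, 0, 0], [0, 0, 0]],
    [0.4, [0, 0, 0], [0, 0, 0]],
    [0.4, [0, 0, 0], [0, 0, 0]],
    [0.4, [0, 0, 0], [0, 0, 0]]
  ]
}}

```text
time: 3.43
eef_pos: [0.5144, -0.0621, 0.0352]
eef_rot: [-0.014, 1.0, -0.0, 0.001]
ft_force: [-0.5, -0.2, -0.3]
gripper_width: 0.399
finger_force: 0.0
```

```bash
python3 - <<'E'
import numpy as np
pv=np.array([.594,-.0616]);y=np.array([1,.026]);x=np.array([.026,-1])
P=lambda a:pv+.08*(-np.cos(a)*y-np.sin(a)*x)
A=np.linspace(0,2.36,21);Q=np.array([P(a) for a in A]);print(Q[0],Q[-1]);print(np.diff(Q,axis=0).round(4).tolist())
E
```

```text
[ 0.514   -0.06368] [ 0.64931823 -0.00377077]
[[0.0003, 0.0094], [0.0014, 0.0093], [0.0025, 0.0091], [0.0036, 0.0087], [0.0046, 0.0083], [0.0055, 0.0077], [0.0064, 0.007], [0.0071, 0.0062], [0.0078, 0.0053], [0.0084, 0.0043], [0.0088, 0.0033], [0.0092, 0.0022], [0.0094, 0.0011], [0.0094, 0.0], [0.0094, -0.0011], [0.0092, -0.0022], [0.0089, -0.0032], [0.0084, -0.0043], [0.0079, -0.0052], [0.0072, -0.0061]]
```

Request:
{"op": "apply_moves", "data": {
  "moves": [
    [0.4, [0.0003, 0.0094, 0], [0, 0, -0.118]],
    [0.4, [0.0014, 0.0093, 0], [0, 0, -0.118]],
    [0.4, [0.0025, 0.0091, 0], [0, 0, -0.118]],
    [0.4, [0.0036, 0.0087, 0], [0, 0, -0.118]],
    [0.4, [0.0046, 0.0083, 0], [0, 0, -0.118]],
    [0.4, [0.0055, 0.0077, 0], [0, 0, -0.118]],
    [0.4, [0.0064, 0.007, 0], [0, 0, -0.118]],
    [0.4, [0.0071, 0.0062, 0], [0, 0, -0.118]],
    [0.4, [0.0078, 0.0053, 0], [0, 0, -0.118]],
    [0.4, [0.0084, 0.0043, 0], [0, 0, -0.118]]
  ]
}}

```text
time: 4.27
eef_pos: [0.562, 0.014, 0.0353]
eef_rot: [0.547, 0.837, 0.001, 0.0]
ft_force: [0.2, -0.1, 0.1]
gripper_width: 0.399
finger_force: 0.0
```

Request:
{"op": "apply_moves", "data": {
  "moves": [
    [0.4, [0.0088, 0.0033, 0], [0, 0, -0.118]],
    [0.4, [0.0092, 0.0022, 0], [0, 0, -0.118]],
    [0.4, [0.0094, 0.0011, 0], [0, 0, -0.118]],
    [0.4, [0.0094, 0, 0], [0, 0, -0.118]],
    [0.4, [0.0094, -0.0011, 0], [0, 0, -0.118]],
    [0.4, [0.0092, -0.0022, 0], [0, 0, -0.118]],
    [0.4, [0.0089, -0.0032, 0], [0, 0, -0.118]],
    [0.4, [0.0084, -0.0043, 0], [0, 0, -0.118]],
    [0.4, [0.0079, -0.0052, 0], [0, 0, -0.118]],
    [0.4, [0.0072, -0.0061, 0], [0, 0, -0.118]]
  ]
}}

```text
time: 5.1
eef_pos: [0.65, -0.0016, 0.0352]
eef_rot: [0.92, 0.392, 0.001, -0.0]
ft_force: [-0.6, 0.7, -0.7]
gripper_width: 0.4
finger_force: 0.0
```

```bash
python3 - <<'E'
from h import *
p,d=grab_frame("top"); c=p[170:270,195:365]; cv2.imwrite("pics/c2.png",cv2.resize(c[:,:,::-1],None,fx=4.7,fy=4.7,interpolation=cv2.INTER_CUBIC))
E
```

```text
(no output)
```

View pics/c2.png

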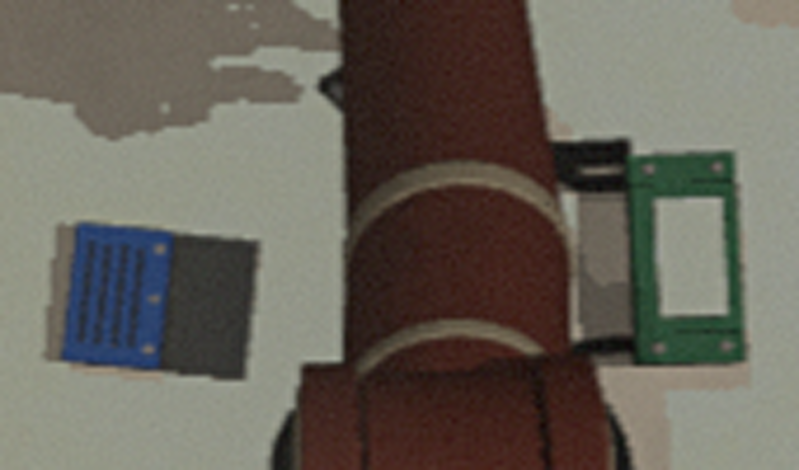

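The arm hides the keeper from the top camera, so I'll lift off, move behind the scraper, and check from there.

Request:
{"op": "apply_moves", "data": {
  "moves": [
    [0.4, [0, 0, 0.015], [0, 0, 0]],
    [0.4, [0, 0, 0.02], [0, 0, 0]],
    [0.4, [0, 0, 0.025], [0, 0, 0]],
    [0.4, [0, 0, 0.025], [0, 0, 0]],
    [0.5, [-0.0134, 0.0242, 0], [0, 0, 0.114]],
    [0.5, [-0.0134, 0.0242, 0], [0, 0, 0.114]],
    [0.5, [-0.0134, 0.0242, 0], [0, 0, 0.114]],
    [0.5, [-0.0134, 0.0242, 0], [0, 0, 0.114]],
    [0.5, [-0.0134, 0.0242, 0], [0, 0, 0.114]],
    [0.5, [-0.0134, 0.0242, 0], [0, 0, 0.114]]
  ]
}}

```text
time: 5.98
eef_pos: [0.5678, 0.1442, 0.1203]
eef_rot: [0.731, 0.683, 0.0, 0.0]
ft_force: [1.1, 0.5, 0.0]
gripper_width: 0.497
finger_force: 0.0
```

Request:
{"op": "apply_moves", "data": {
  "moves": [
    [0.5, [-0.0134, 0.0242, 0], [0, 0, 0]],
    [0.5, [-0.0134, 0.0242, 0], [0, 0, 0]],
    [0.5, [-0.0134, 0.0242, 0], [0, 0, 0]],
    [0.5, [-0.0134, 0.0242, 0], [0, 0, 0]],
    [0.5, [0, 0, -0.02], [0, 0, 0]],
    [0.5, [0, 0, -0.025], [0, 0, 0]],
    [0.5, [0, 0, -0.025], [0, 0, 0]],
    [0.5, [0, 0, -0.015], [0, 0, 0]],
    [0.5, [0, 0, 0], [0, 0, 0]],
    [0.5, [0, 0, 0], [0, 0, 0]]
  ]
}}

```text
time: 6.82
eef_pos: [0.5146, 0.2397, 0.0346]
eef_rot: [0.733, 0.68, -0.001, -0.0]
ft_force: [0.9, -0.2, -0.6]
gripper_width: 0.503
finger_force: 0.0
```

```bash
python3 - <<'E'
from h import *
p,d=grab_frame("top"); a=p[170:270,195:365]
q,d=grab_frame("side"); b=q[170:270,215:320]
a=cv2.resize(a,None,fx=4,fy=4,interpolation=cv2.INTER_CUBIC)[:,:,::-1]
cv2.imwrite("pics/c3.png",a);cv2.imwrite("pics/c3s.png",cv2.resize(b[:,:,::-1],None,fx=5,fy=5,interpolation=cv2.INTER_CUBIC))
for n,m,z in(("scr",blue(p),.016),):
    print(rect("top",blob(m,(195,205,262,260)),z))
E
```

```text
(array([510.4631958 , 173.29664612]), (56.770751953125, 81.13309478759766), 84.6639404296875, 569)
```

View pics/c3.png

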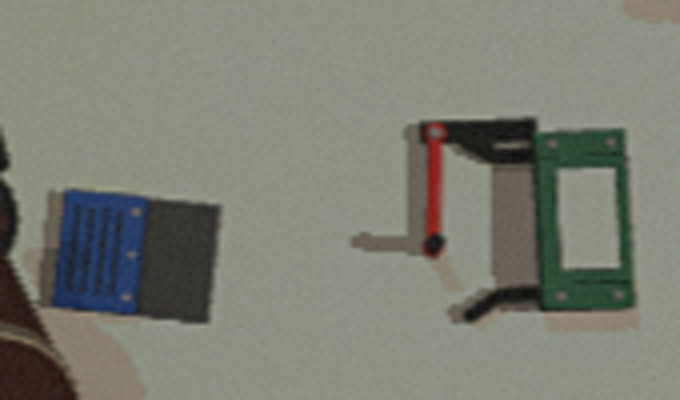

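View pics/c3s.png

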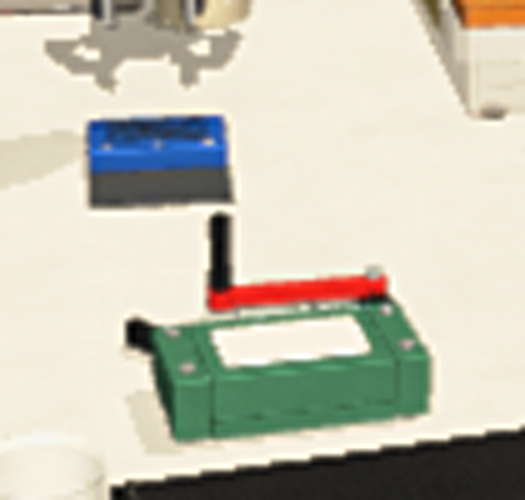

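The keeper has not moved: its peg is still at (433,243) in the crop, the same place as before. The fingers must have passed over it or missed it, so I'll check where the fingertips really are using the side camera's depth.

```bash
cat >> h.py <<'E'
def cloud(name,d):
    m=camera_model(name); f=210/np.tan(np.radians(m["fov_y"]/2)); E=m["extrinsics"]
    v,u=np.mgrid[:d.shape[0],:d.shape[1]]
    P=np.stack([(u-m["cx"])/f*d,(v-m["cy"])/f*d,d],-1)@E[:3,:3].T+E[:3,3]
    P[d==0]=np.nan; return P
E
python3 - <<'E'
from h import *
np.set_printoptions(precision=3,suppress=True)
q,d=grab_frame("side"); P=cloud("side",d)
s=env.sense(); print(s["eef_pos"],s["gripper_width"],s["joint_pos"])
m=(abs(P[...,0]-.515)<.1)&(abs(P[...,1]-.24)<.06)&(P[...,2]>.012)&(P[...,2]<.25)
A=P[m]
for z in np.arange(.012,.15,.01):
    B=A[(A[:,2]>=z)&(A[:,2]<z+.01)]
    if len(B): print(round(z,3),len(B),"x",np.unique(B[:,0].round(2)),"y",B[:,1].min(),B[:,1].max())
k=(P[...,0]>.49)&(P[...,0]<.54)&(abs(P[...,1]+.062)<.03)&(P[...,2]>.02); 
B=P[k]; print("peg",len(B),B.min(0),B.max(0),np.median(B,0)) if len(B) else 0
c=q[100:220,180:310]; cv2.imwrite("pics/c4.png",cv2.resize(c[:,:,::-1],None,fx=4.5,fy=4.5,interpolation=cv2.INTER_CUBIC))
E
```

```text
[0.516 0.24  0.036] 0.502914640703957 [-0.369  0.711 -0.165  1.829  0.187  0.613 -0.724]
0.012 55 x [0.47 0.48 0.49 0.5  0.51 0.52 0.53 0.54 0.55] y 0.1803649237951559 0.20295112900281076
0.062 18 x [0.48 0.49 0.54 0.55] y 0.22252653422758728 0.23569869362602702
0.072 25 x [0.48 0.49 0.54 0.55] y 0.22212707432115453 0.25335925959120953
0.082 28 x [0.48 0.49 0.54 0.55] y 0.22393865649659572 0.2433757638824392
0.092 28 x [0.48 0.49 0.5  0.54 0.55] y 0.22322479872206213 0.2483084462777485
0.102 47 x [0.46 0.47 0.48 0.49 0.54 0.55 0.56 0.57] y 0.22006179833217354 0.23844130640899985
0.112 77 x [0.46 0.47 0.48 0.49 0.5  0.54 0.55 0.56 0.57] y 0.21574252480765743 0.24947406132702454
0.122 59 x [0.46 0.47 0.48 0.49 0.5  0.51 0.53 0.54 0.56 0.57] y 0.21641755216910386 0.2608151670845966
0.132 87 x [0.46 0.47 0.49 0.5  0.51 0.52 0.53 0.54 0.56 0.57 0.58] y 0.2118333062167439 0.25645933737159265
0.142 98 x [0.45 0.46 0.47 0.48 0.49 0.5  0.51 0.52 0.53 0.54 0.55 0.56 0.57 0.58] y 0.21457189006850608 0.24084261989439293
peg 60 [ 0.509 -0.068  0.021] [ 0.522 -0.055  0.055] [ 0.515 -0.064  0.037]
```

View pics/c4.png

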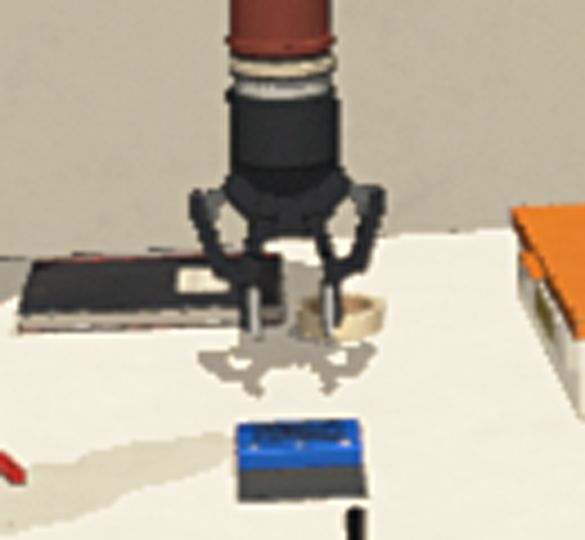

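The image shows the fingertips well above the worktop, at crop row about 340, with clear space above their shadow at about 390. Depth puts them at z≈0.062, while the reported TCP height implies about 0.03. So there is a height bias of about 30 mm, and I'll measure it more exactly here.

```bash
cat >> h.py <<'E'
def fingers(name,roi,c,zr=(.03,.12)):
    q,d=grab_frame(name); P=cloud(name,d)
    m=(abs(P[...,0]-c[0])<.07)&(abs(P[...,1]-c[1])<.05)&(P[...,2]>zr[0])&(P[...,2]<zr[1])
    return q,P,m
E
python3 - <<'E'
from h import *
np.set_printoptions(precision=4,suppress=True)
c=env.sense()["eef_pos"]; print(c)
L=[]
for i in range(4):
    q,P,m=fingers("side",None,c); 
    for s in(-1,1):
        B=P[m&(np.sign(P[...,0]-c[0])==s)]; L.append([s,np.sort(B[:,2])[:3].mean(),np.median(B[B[:,2]<.1][:,0]),B[B[:,2]<.1][:,0].min(),B[B[:,2]<.1][:,0].max(),np.median(B[B[:,2]<.09][:,1])])
print(np.array(L))
E
```

```text
[0.5163 0.2402 0.0363]
[[-1.      0.0642  0.4891  0.4812  0.4956  0.2311]
 [ 1.      0.0656  0.5427  0.5379  0.5508  0.2283]
 [-1.      0.0634  0.4891  0.4815  0.4945  0.2321]
 [ 1.      0.066   0.5425  0.5374  0.551   0.2289]
 [-1.      0.0642  0.4892  0.481   0.4956  0.2319]
 [ 1.      0.0649  0.542   0.5378  0.5494  0.227 ]
 [-1.      0.0636  0.4879  0.4811  0.4958  0.233 ]
 [ 1.      0.0652  0.5419  0.5378  0.5497  0.228 ]]
```

Request:
{"op": "apply_moves", "data": {
  "moves": [
    [0.5, [0, 0, 0.028], [0, 0, 0]],
    [0.5, [0, 0, 0.028], [0, 0, 0]],
    [0.4, [0, 0, 0.028], [0, 0, 0]],
    [0.4, [0, -0.0252, 0], [0, 0, 0.1195]],
    [0.4, [0, -0.0252, 0], [0, 0, 0.1195]],
    [0.4, [0, -0.0252, 0], [0, 0, 0.1195]],
    [0.4, [0, -0.0252, 0], [0, 0, 0.1195]],
    [0.4, [0, -0.0252, 0], [0, 0, 0.1195]],
    [0.4, [0, -0.0252, 0], [0, 0, 0.1195]],
    [0.4, [0, -0.0252, 0], [0, 0, 0.1195]]
  ]
}}

```text
time: 8.0
eef_pos: [0.5153, 0.0618, 0.1192]
eef_rot: [0.392, 0.92, 0.0, 0.0]
ft_force: [0.1, -0.2, 0.1]
gripper_width: 0.402
finger_force: 0.0
```

Request:
{"op": "apply_moves", "data": {
  "moves": [
    [0.4, [0, -0.0252, 0], [0, 0, 0.1195]],
    [0.4, [0, -0.0252, 0], [0, 0, 0.1195]],
    [0.4, [0, -0.0252, 0], [0, 0, 0.1195]],
    [0.4, [0, -0.0252, 0], [0, 0, 0.1195]],
    [0.4, [-0.001, -0.0252, 0], [0, 0, 0.1195]],
    [0.4, [0, 0, 0], [0, 0, 0.1195]],
    [0.4, [0, 0, 0], [0, 0, 0.1195]],
    [0.4, [0, 0, -0.02], [0, 0, 0]],
    [0.4, [0, 0, -0.02], [0, 0, 0]],
    [0.4, [0, 0, 0], [0, 0, 0]]
  ]
}}

```text
time: 8.83
eef_pos: [0.5118, -0.0638, 0.0762]
eef_rot: [-0.012, 1.0, -0.0, -0.003]
ft_force: [-1.3, -1.3, -0.2]
gripper_width: 0.4
finger_force: 0.0
```

Request:
{"op": "apply_moves", "data": {
  "moves": [
    [0.4, [0.001, 0.0005, -0.015], [0, 0, 0]],
    [0.4, [0, 0, -0.015], [0, 0, 0]],
    [0.4, [0, 0, -0.012], [0, 0, 0]],
    [0.4, [0, 0, -0.01], [0, 0, 0]],
    [0.4, [0, 0, -0.01], [0, 0, 0]],
    [0.4, [0, 0, -0.008], [0, 0, 0]],
    [0.4, [0, 0, -0.005], [0, 0, 0]],
    [0.4, [0, 0, 0], [0, 0, 0]],
    [0.4, [0, 0, 0], [0, 0, 0]],
    [0.4, [0, 0, 0], [0, 0, 0]]
  ]
}}

```text
time: 9.67
eef_pos: [0.5157, -0.0623, 0.0041]
eef_rot: [-0.013, 1.0, -0.0, 0.0]
ft_force: [-1.1, -0.2, -0.6]
gripper_width: 0.402
finger_force: 0.0
```

```bash
python3 - <<'E'
from h import *
np.set_printoptions(precision=4,suppress=True)
s=env.sense();c=s["eef_pos"]; print(c,s["ft_force"])
q,P,m=fingers("side",None,c,(.016,.12))
A=P[m]
for z in np.arange(.016,.11,.008):
    B=A[(A[:,2]>=z)&(A[:,2]<z+.008)]
    if len(B): print(round(z,3),len(B),B[:,0].min(),B[:,0].max(),np.unique(B[:,1].round(2)))
E
```

```text
[ 0.5157 -0.0623  0.0041] [-1.0635 -0.1966 -0.6105]
0.016 3 0.5100568368199563 0.5142517853899488 [-0.06]
0.024 9 0.507017306313686 0.5267394685876838 [-0.09 -0.08 -0.05]
0.032 30 0.505215557648504 0.5270967106374402 [-0.1  -0.09 -0.08 -0.05 -0.04]
0.04 34 0.5046041968968344 0.526929830688298 [-0.1  -0.09 -0.08 -0.05 -0.04]
0.048 35 0.5050179725318064 0.5273883828447721 [-0.1  -0.09 -0.08 -0.05 -0.04]
0.056 31 0.5050690307613313 0.527364059540357 [-0.1  -0.09 -0.08 -0.05 -0.04]
0.064 23 0.5038110974647967 0.5263362811906923 [-0.1  -0.09 -0.05 -0.04]
0.072 23 0.503385958307818 0.5289245645748264 [-0.11 -0.09 -0.08 -0.05 -0.04 -0.02]
0.08 33 0.5032464674434753 0.5243298649129295 [-0.11 -0.1  -0.09 -0.08 -0.05 -0.04 -0.03]
0.088 15 0.5001613562318867 0.5247655296956723 [-0.1  -0.09 -0.08 -0.05]
0.096 21 0.49849777863295364 0.5083173510678827 [-0.11 -0.09 -0.08 -0.06 -0.05 -0.04]
0.104 16 0.498960723243963 0.5077082671870704 [-0.09 -0.08 -0.07 -0.05 -0.04]
```

The tips are now at about 0.028 and straddle the peg, so I'll repeat the swing.

Request:
{"op": "apply_moves", "data": {
  "moves": [
    [0.4, [0.0003, 0.0094, 0], [0, 0, -0.118]],
    [0.4, [0.0014, 0.0093, 0], [0, 0, -0.118]],
    [0.4, [0.0025, 0.0091, 0], [0, 0, -0.118]],
    [0.4, [0.0036, 0.0087, 0], [0, 0, -0.118]],
    [0.4, [0.0046, 0.0083, 0], [0, 0, -0.118]],
    [0.4, [0.0055, 0.0077, 0], [0, 0, -0.118]],
    [0.4, [0.0064, 0.007, 0], [0, 0, -0.118]],
    [0.4, [0.0071, 0.0062, 0], [0, 0, -0.118]],
    [0.4, [0.0078, 0.0053, 0], [0, 0, -0.118]],
    [0.4, [0.0084, 0.0043, 0], [0, 0, -0.118]]
  ]
}}

```text
time: 10.55
eef_pos: [0.5629, 0.0134, 0.0042]
eef_rot: [0.548, 0.836, -0.0, -0.0]
ft_force: [-0.7, -1.0, -0.2]
gripper_width: 0.399
finger_force: 0.3
```

Request:
{"op": "apply_moves", "data": {
  "moves": [
    [0.4, [0.0088, 0.0033, 0], [0, 0, -0.118]],
    [0.4, [0.0092, 0.0022, 0], [0, 0, -0.118]],
    [0.4, [0.0094, 0.0011, 0], [0, 0, -0.118]],
    [0.4, [0.0094, 0, 0], [0, 0, -0.118]],
    [0.4, [0.0094, -0.0011, 0], [0, 0, -0.118]],
    [0.4, [0.0092, -0.0022, 0], [0, 0, -0.118]],
    [0.4, [0.0089, -0.0032, 0], [0, 0, -0.118]],
    [0.4, [0.0084, -0.0043, 0], [0, 0, -0.118]],
    [0.4, [0.0079, -0.0052, 0], [0, 0, -0.118]],
    [0.4, [0.0072, -0.0061, 0], [0, 0, -0.118]]
  ]
}}

```text
time: 11.38
eef_pos: [0.6507, -0.0016, 0.004]
eef_rot: [0.921, 0.39, 0.0, -0.001]
ft_force: [-2.0, 0.4, -0.5]
gripper_width: 0.403
finger_force: 0.3
```

Request:
{"op": "apply_moves", "data": {
  "moves": [
    [0.4, [0, 0, 0], [0, 0, 0]],
    [0.4, [0, 0, 0], [0, 0, 0]],
    [0.4, [0, 0, 0.02], [0, 0, 0]],
    [0.4, [0, 0, 0.025], [0, 0, 0]],
    [0.4, [0, 0, 0.025], [0, 0, 0]],
    [0.4, [0, 0, 0.025], [0, 0, 0]],
    [0.5, [-0.0134, 0.0242, 0], [0, 0, 0.114]],
    [0.5, [-0.0134, 0.0242, 0], [0, 0, 0.114]],
    [0.5, [-0.0134, 0.0242, 0], [0, 0, 0.114]],
    [0.5, [-0.0134, 0.0242, 0], [0, 0, 0.114]]
  ]
}}

```text
time: 12.22
eef_pos: [0.5957, 0.0958, 0.0992]
eef_rot: [0.804, 0.594, 0.0, -0.0]
ft_force: [0.0, -0.3, -0.4]
gripper_width: 0.5
finger_force: 0.0
```

Request:
{"op": "apply_moves", "data": {
  "moves": [
    [0.5, [-0.0134, 0.0242, 0], [0, 0, 0.114]],
    [0.5, [-0.0134, 0.0242, 0], [0, 0, 0.114]],
    [0.5, [-0.0134, 0.0242, 0], [0, 0, 0]],
    [0.5, [-0.0134, 0.0242, 0], [0, 0, 0]],
    [0.5, [-0.0134, 0.0242, 0], [0, 0, 0]],
    [0.5, [-0.0134, 0.0242, 0], [0, 0, 0]],
    [0.5, [0, 0, -0.025], [0, 0, 0]],
    [0.5, [0, 0, -0.025], [0, 0, 0]],
    [0.5, [0, 0, -0.025], [0, 0, 0]],
    [0.5, [0, 0, 0], [0, 0, 0]]
  ]
}}

```text
time: 13.05
eef_pos: [0.5123, 0.2383, 0.0198]
eef_rot: [0.733, 0.68, -0.005, -0.002]
ft_force: [-1.7, 0.1, -0.6]
gripper_width: 0.498
finger_force: 0.0
```

```bash
python3 - <<'E'
from h import *
p,d=grab_frame("top"); a=p[170:270,195:365]
cv2.imwrite("pics/c5.png",cv2.resize(a,None,fx=4,fy=4,interpolation=cv2.INTER_CUBIC)[:,:,::-1])
print(rect("top",blob(blue(p),(195,205,262,260)),.016))
r=rect("top",blob(red(p),(270,180,320,240)),.015);print("red",r)
E
```

```text
(array([510.45611572, 173.18843079]), (56.622215270996094, 81.16272735595703), 84.95873260498047, 562)
red (array([616.31286621, -32.49378204]), (78.23319244384766, 10.161666870117188), 53.030452728271484, 86)
```

View pics/c5.png

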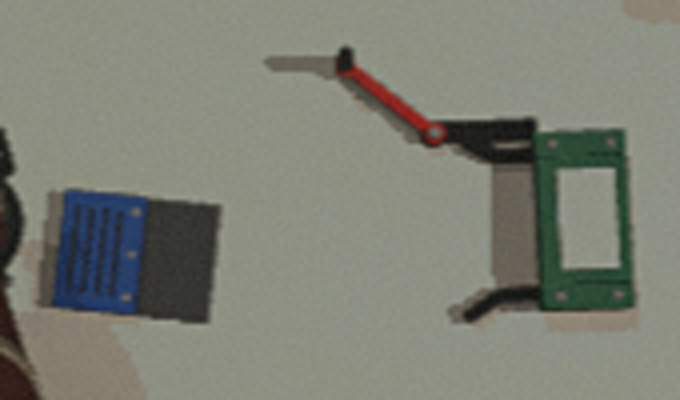

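The keeper is now open at about 2.2 rad: pivot at (433,131), peg at (346,68) in the crop. The scraper hasn't moved. I'll lower the fingers behind it and work out the push path.

Request:
{"op": "apply_moves", "data": {
  "moves": [
    [0.5, [0.001, 0, -0.01], [0, 0, -0.015]],
    [0.5, [0, 0, -0.008], [0, 0, 0]],
    [0.5, [0, 0, -0.007], [0, 0, 0]],
    [0.5, [0, 0, -0.005], [0, 0, 0]],
    [0.5, [0, 0, -0.004], [0, 0, 0]],
    [0.5, [0, 0, -0.004], [0, 0, 0]],
    [0.5, [0, 0, -0.003], [0, 0, 0]],
    [0.5, [0, 0, 0], [0, 0, 0]],
    [0.5, [0, 0, 0], [0, 0, 0]],
    [0.5, [0, 0, 0], [0, 0, 0]]
  ]
}}

```text
time: 13.93
eef_pos: [0.5178, 0.2396, -0.0171]
eef_rot: [0.74, 0.673, 0.0, 0.0]
ft_force: [0.7, 0.2, -0.1]
gripper_width: 0.504
finger_force: 0.0
```

```bash
cat > plan.py <<'E'
import numpy as np
from h import env
O=np.array([.530,-.1313]); xd=np.array([.026,-1.]); yd=np.array([1,.026])
def plan(p0,f0,s1,n,lat1=0,rotfrac=.5,off=.066):
    s0=(p0-O)@xd; l0=(p0-O)@yd
    T=[]
    for t in np.linspace(0,1,n+1):
        r=min(1,t/rotfrac); f=f0+(.026-f0)*r*r*(3-2*r); b=t*t*(3-2*t)
        p=O+(s0+(s1-s0)*t)*xd+(l0+(lat1-l0)*b)*yd
        T.append([*(p-off*np.array([np.sin(f),-np.cos(f)])),f])
    T=np.array(T); print("s,l",s0,l0,"start",T[0],"end",T[-1]); print(np.diff(T,axis=0).round(4).tolist())
E
python3 - <<'E'
from h import *; from plan import *
np.set_printoptions(precision=4,suppress=True)
s=env.sense(); c=s["eef_pos"];print(c,s["eef_rot"],s["ft_force"])
q,P,m=fingers("side",None,c,(.017,.1)); m&=P[...,1]>.213
z=P[m][:,2]; print("lowest",np.sort(z)[:6],"y",np.median(P[m][:,1]))
plan(np.array([.508,.148]),-.09,-.13,20)
E
```

```text
[ 0.5178  0.2396 -0.0171] [0.7398 0.6728 0.0002 0.    ] [ 0.6749  0.2166 -0.0993]
lowest [0.0171 0.0171 0.0174 0.0174 0.0184 0.0187] y 0.22795345575893
s,l -0.279872 -0.01473820000000002 start [ 0.5139  0.2139 -0.09  ] end [0.5249 0.0647 0.026 ]
[[0.0001, -0.0075, 0.0032], [-0.0001, -0.0074, 0.0088], [-0.0002, -0.0074, 0.013], [-0.0002, -0.0074, 0.0158], [-0.0002, -0.0074, 0.0172], [-0.0001, -0.0074, 0.0172], [0.0001, -0.0075, 0.0158], [0.0004, -0.0075, 0.013], [0.0007, -0.0075, 0.0088], [0.0011, -0.0075, 0.0032], [0.0013, -0.0075, 0.0], [0.0013, -0.0075, 0.0], [0.0012, -0.0075, 0.0], [0.0012, -0.0075, 0.0], [0.0011, -0.0075, 0.0], [0.001, -0.0075, 0.0], [0.0008, -0.0075, 0.0], [0.0007, -0.0075, 0.0], [0.0005, -0.0075, 0.0], [0.0003, -0.0075, 0.0]]
```

Request:
{"op": "apply_moves", "data": {
  "moves": [
    [0.5, [-0.0005, -0.003, -0.003], [0, 0, -0.008]],
    [0.5, [-0.0007, -0.006, 0], [0, 0, 0]],
    [0.5, [-0.0007, -0.006, 0], [0, 0, 0]],
    [0.5, [-0.0007, -0.005, 0], [0, 0, 0]],
    [0.5, [-0.0007, -0.005, 0], [0, 0, 0]],
    [0.5, [0.0001, -0.0075, 0], [0, 0, 0.0032]],
    [0.5, [-0.0001, -0.0074, 0], [0, 0, 0.0088]],
    [0.5, [-0.0002, -0.0074, 0], [0, 0, 0.013]],
    [0.5, [-0.0002, -0.0074, 0], [0, 0, 0.0158]],
    [0.5, [-0.0002, -0.0074, 0], [0, 0, 0.0172]]
  ]
}}

```text
time: 14.82
eef_pos: [0.5138, 0.1765, -0.0202]
eef_rot: [0.722, 0.692, 0.0, -0.0]
ft_force: [-0.6, 0.6, 0.7]
gripper_width: 0.5
finger_force: 0.3
```

Request:
{"op": "apply_moves", "data": {
  "moves": [
    [0.5, [-0.0001, -0.0074, 0], [0, 0, 0.0172]],
    [0.5, [0.0001, -0.0075, 0], [0, 0, 0.0158]],
    [0.5, [0.0004, -0.0075, 0], [0, 0, 0.013]],
    [0.5, [0.0007, -0.0075, 0], [0, 0, 0.0088]],
    [0.5, [0.0011, -0.0075, 0], [0, 0, 0.0032]],
    [0.5, [0.0013, -0.0075, 0], [0, 0, 0]],
    [0.5, [0.0013, -0.0075, 0], [0, 0, 0]],
    [0.5, [0.0012, -0.0075, 0], [0, 0, 0]],
    [0.5, [0.0012, -0.0075, 0], [0, 0, 0]],
    [0.5, [0.0011, -0.0075, 0], [0, 0, 0]]
  ]
}}

```text
time: 15.65
eef_pos: [0.5223, 0.1018, -0.0203]
eef_rot: [0.702, 0.712, 0.0, 0.0]
ft_force: [-0.1, 1.1, -0.7]
gripper_width: 0.503
finger_force: 0.5
```

```bash
python3 - <<'E'
from h import *; from plan import *
np.set_printoptions(precision=4,suppress=True)
s=env.sense(); c=s["eef_pos"];print(c,s["eef_rot"],s["ft_force"])
for n in("side","top"):
    p,d=grab_frame(n); P=cloud(n,d)
    b=blue(p) if n=="top" else masks(p)["blue"]
    m=b&(abs(P[...,0]-.52)<.1)&(P[...,1]<c[1]+.02)&(P[...,1]>c[1]-.12)&(P[...,2]<.03)&(P[...,2]>.0)
    A=P[m&(P[...,2]>.012)][:,:2]; print(n,m.sum(),A.min(0),A.max(0),cv2.minAreaRect((A*1000).astype(np.float32)))
cv2.imwrite("pics/s6.png",p[:,:,::-1])
E
```

```text
[ 0.5223  0.1018 -0.0203] [0.7025 0.7117 0.0001 0.    ] [-0.0826  1.088  -0.7326]
side 301 [0.4816 0.0261] [0.562  0.0838] ((521.6630249023438, 54.71342086791992), (80.24796295166016, 56.973052978515625), 1.4776544570922852)
top 211 [0.4833 0.0295] [0.5627 0.0549] ((522.9955444335938, 42.23843765258789), (79.38758087158203, 25.40229034423828), 0.00798783078789711)
```

```bash
python3 - <<'E'
from h import *; from plan import *
np.set_printoptions(precision=4,suppress=True)
for n in("side","top"):
    p,d=grab_frame(n); P=cloud(n,d)
    m=green(p)&(abs(P[...,0]-.53)<.09)&(abs(P[...,1]+.163)<.06)&(abs(P[...,2]-.032)<.006)
    A=P[m][:,:2]; print(n,m.sum(),A.min(0),A.max(0),cv2.minAreaRect((A*1000).astype(np.float32)))
for n in range(3):
    p,d=grab_frame("side"); P=cloud("side",d)
    m=masks(p)["blue"]&(abs(P[...,0]-.52)<.1)&(abs(P[...,1]-.055)<.06)&(abs(P[...,2]-.016)<.004)
    print(cv2.minAreaRect((P[m][:,:2]*1000).astype(np.float32)))
E
```

```text
side 396 [ 0.4695 -0.2008] [ 0.5934 -0.1289] ((531.3306884765625, -165.8477325439453), (122.93283081054688, 68.96867370605469), 2.741173267364502)
top 518 [ 0.4712 -0.194 ] [ 0.5915 -0.1315] ((531.0254516601562, -162.9053955078125), (120.58368682861328, 61.3970832824707), 1.1807746887207031)
((522.1458740234375, 54.79749298095703), (81.18247985839844, 60.21892166137695), 3.5237154960632324)
((521.8419799804688, 54.459815979003906), (80.69868469238281, 57.8487548828125), 3.161883592605591)
((522.422607421875, 54.199310302734375), (81.64727020263672, 64.4572982788086), 0.9265774488449097)
```

Request:
{"op": "apply_moves", "data": {
  "moves": [
    [0.5, [0.0008, -0.0065, 0], [0, 0, 0.003]],
    [0.5, [0.0008, -0.0065, 0], [0, 0, 0.003]],
    [0.5, [0.0008, -0.0065, 0], [0, 0, 0.003]],
    [0.5, [0.0008, -0.0065, 0], [0, 0, 0.003]],
    [0.5, [0.0007, -0.0065, 0], [0, 0, 0]],
    [0.5, [0.0006, -0.0065, 0], [0, 0, 0]],
    [0.5, [0.0003, -0.0065, 0], [0, 0, 0]],
    [0.5, [0.0002, -0.0065, 0], [0, 0, 0]],
    [0.5, [0.0002, -0.0065, 0], [0, 0, 0]],
    [0.5, [0.0002, -0.0065, 0], [0, 0, 0]]
  ]
}}

```text
time: 16.83
eef_pos: [0.5274, 0.0368, -0.0203]
eef_rot: [0.698, 0.716, -0.0, -0.0]
ft_force: [0.2, 0.6, 0.1]
gripper_width: 0.498
finger_force: 0.3
```

```bash
cat >> h.py <<'E'
def scr(n=3):
    s=env.sense(); c=s["eef_pos"];print(c,s["eef_rot"],s["ft_force"]); out=[]
    for i in range(n):
        p,d=grab_frame("side"); P=cloud("side",d)
        m=masks(p)["blue"]&(abs(P[...,0]-.525)<.08)&(P[...,1]<c[1]+.01)&(P[...,1]>c[1]-.1)&(abs(P[...,2]-.016)<.004)
        A=P[m][:,:2]*1000; r=cv2.minAreaRect(A.astype(np.float32)); out.append([*r[0],*r[1],r[2],m.sum(),P[m][:,2].mean()*1000])
        # heading from the rear/front-edge independent fit: mid x per y-slice
        ys=np.arange(A[:,1].min()+4,A[:,1].max()-4,4); mx=[[y,(A[abs(A[:,1]-y)<3][:,0].min()+A[abs(A[:,1]-y)<3][:,0].max())/2] for y in ys if (abs(A[:,1]-y)<3).sum()>5]
        k=np.polyfit(*np.array(mx).T,1); out[-1]+=[-k[0]]
    print(np.array(out))
E
python3 - <<'E'
from h import *
np.set_printoptions(precision=3,suppress=True); scr()
E
```

```text
[ 0.527  0.037 -0.02 ] [ 0.698  0.716 -0.    -0.   ] [0.193 0.638 0.104]
[[527.996  -7.696  80.35   57.89    0.041 218.     14.057  -0.001]
 [527.579  -9.953  79.553  58.189   0.92  216.     14.028  -0.003]
 [528.715 -11.236  59.676  82.166  82.607 218.     14.058   0.048]]
```

Request:
{"op": "apply_moves", "data": {
  "moves": [
    [0.5, [0.0001, -0.0065, 0], [0, 0, 0]],
    [0.5, [0.0001, -0.0065, 0], [0, 0, 0]],
    [0.5, [0.0001, -0.0065, 0], [0, 0, 0]],
    [0.5, [0.0001, -0.0065, 0], [0, 0, 0]],
    [0.5, [0.0001, -0.0065, 0], [0, 0, 0]],
    [0.5, [0.0001, -0.0065, 0], [0, 0, 0]],
    [0.5, [0.0001, -0.0065, 0], [0, 0, 0]],
    [0.5, [0.0001, -0.0065, 0], [0, 0, 0]],
    [0.5, [0.0001, -0.0065, 0], [0, 0, 0]],
    [0.5, [0.0001, -0.0065, 0], [0, 0, 0]]
  ]
}}

```text
time: 17.82
eef_pos: [0.5285, -0.0282, -0.0203]
eef_rot: [0.698, 0.716, 0.0, -0.0]
ft_force: [0.0, 0.9, 0.6]
gripper_width: 0.502
finger_force: 0.5
```

```bash
python3 - <<'E'
from h import *
np.set_printoptions(precision=3,suppress=True); scr()
E
```

```text
[ 0.528 -0.028 -0.02 ] [ 0.698  0.716  0.    -0.   ] [0.015 0.855 0.588]
[[528.409 -69.439  82.183  62.355   4.166 239.     14.408   0.004]
 [528.851 -70.676  53.293  82.402  88.811 220.     14.173   0.015]
 [528.148 -72.882  80.603  57.498   4.011 219.     14.365  -0.022]]
```

Request:
{"op": "apply_moves", "data": {
  "moves": [
    [0.5, [0.0001, -0.004, 0], [0, 0, 0]],
    [0.5, [0.0001, -0.004, 0], [0, 0, 0]],
    [0.5, [0.0001, -0.004, 0], [0, 0, 0]],
    [0.5, [0.0001, -0.004, 0], [0, 0, 0]],
    [0.5, [0.0001, -0.004, 0], [0, 0, 0]],
    [0.5, [0.0001, -0.004, 0], [0, 0, 0]],
    [0.5, [0.0001, -0.003, 0], [0, 0, 0]],
    [0.5, [0, -0.002, 0], [0, 0, 0]],
    [0.5, [0, -0.001, 0], [0, 0, 0]],
    [0.5, [0, 0, 0], [0, 0, 0]]
  ]
}}

```text
time: 18.8
eef_pos: [0.5291, -0.058, -0.0203]
eef_rot: [0.698, 0.716, -0.0, 0.0]
ft_force: [-0.4, -0.1, 0.2]
gripper_width: 0.505
finger_force: 0.0
```

Request:
{"op": "apply_moves", "data": {
  "moves": [
    [0.5, [0, -0.001, 0], [0, 0, 0]],
    [0.5, [0, -0.001, 0], [0, 0, 0]],
    [0.5, [0, -0.001, 0], [0, 0, 0]],
    [0.5, [0, -0.001, 0], [0, 0, 0]],
    [0.5, [0, 0, 0], [0, 0, 0]],
    [0.5, [0, 0, 0], [0, 0, 0]],
    [0.5, [0, 0, 0], [0, 0, 0]],
    [0.5, [0, 0, 0], [0, 0, 0]],
    [0.5, [0, 0, 0], [0, 0, 0]],
    [0.5, [0, 0, 0], [0, 0, 0]]
  ]
}}

```text
time: 19.63
eef_pos: [0.5291, -0.0613, -0.0203]
eef_rot: [0.698, 0.716, 0.0, -0.0]
ft_force: [0.7, 2.1, -0.2]
gripper_width: 0.504
finger_force: 0.9
```

Request:
{"op": "apply_moves", "data": {
  "moves": [
    [0.5, [0, -0.001, 0], [0, 0, 0]],
    [0.5, [0, 0, 0], [0, 0, 0]],
    [0.5, [0, -0.001, 0], [0, 0, 0]],
    [0.5, [0, 0, 0], [0, 0, 0]],
    [0.5, [0, -0.001, 0], [0, 0, 0]],
    [0.5, [0, 0, 0], [0, 0, 0]],
    [0.5, [0, 0, 0], [0, 0, 0]],
    [0.5, [0, 0, 0], [0, 0, 0]],
    [0.5, [0, 0, 0], [0, 0, 0]],
    [0.5, [0, 0, 0], [0, 0, 0]]
  ]
}}

```text
time: 20.47
eef_pos: [0.5289, -0.0614, -0.0203]
eef_rot: [0.697, 0.717, 0.001, -0.001]
ft_force: [-0.9, 6.2, 1.2]
gripper_width: 0.496
finger_force: 3.5
```

Request:
{"op": "apply_moves", "data": {
  "moves": [
    [0.5, [0, -0.002, 0], [0, 0, 0]],
    [0.5, [0, -0.002, 0], [0, 0, 0]],
    [0.5, [0, 0, 0], [0, 0, 0]],
    [0.5, [0, 0, 0], [0, 0, 0]],
    [0.5, [0, 0, 0], [0, 0, 0]],
    [0.5, [0, 0, 0], [0, 0, 0]],
    [0.5, [0, 0, 0], [0, 0, 0]],
    [0.5, [0, 0, 0], [0, 0, 0]],
    [0.5, [0, 0, 0], [0, 0, 0]],
    [0.5, [0, 0, 0], [0, 0, 0]]
  ]
}}

```text
time: 21.3
eef_pos: [0.5288, -0.0615, -0.0202]
eef_rot: [0.696, 0.718, 0.003, -0.003]
ft_force: [-1.9, 13.6, 2.7]
gripper_width: 0.501
finger_force: 6.3
```

Request:
{"op": "apply_moves", "data": {
  "moves": [
    [0.5, [0, 0.01, 0], [0, 0, 0]],
    [0.5, [0, 0.015, 0], [0, 0, 0]],
    [0.5, [0, 0.015, 0], [0, 0, 0]],
    [0.5, [0, 0, 0.025], [0, 0, 0]],
    [0.5, [0, 0, 0.025], [0, 0, 0]],
    [0.5, [0, 0, 0.025], [0, 0, 0]],
    [0.5, [0, 0.03, 0.025], [0, 0, 0]],
    [0.5, [0, 0.03, 0.02], [0, 0, 0]],
    [0.5, [0, 0.03, 0], [0, 0, 0]],
    [0.5, [0, 0.03, 0], [0, 0, 0]]
  ]
}}

```text
time: 22.13
eef_pos: [0.5308, 0.0908, 0.1015]
eef_rot: [0.699, 0.715, 0.001, 0.002]
ft_force: [-0.3, -0.5, -0.0]
gripper_width: 0.504
finger_force: 0.0
```

```bash
python3 - <<'E'
from h import *
np.set_printoptions(precision=4,suppress=True)
p,d=grab_frame("top"); a=p[170:270,225:365]; P=cloud("top",d)
cv2.imwrite("pics/c7.png",cv2.resize(a,None,fx=5,fy=5,interpolation=cv2.INTER_CUBIC)[:,:,::-1])
print("blue",rect("top",blob(blue(p),(290,190,335,260)),.016),"green",rect("top",blob(green(p),(315,190,370,260)),.032))
print("red",rect("top",blob(red(p),(270,180,320,240)),.015))
E
```

```text
blue (array([ 529.6183, -101.9787]), (82.49501037597656, 54.98000717163086), 2.3854641914367676, 550) green (array([ 531.2257, -162.4345]), (121.44496154785156, 61.46762466430664), 1.9880506992340088, 536)
red (array([616.3129, -32.4938]), (78.23319244384766, 10.161666870117188), 53.030452728271484, 86)
```

View pics/c7.png

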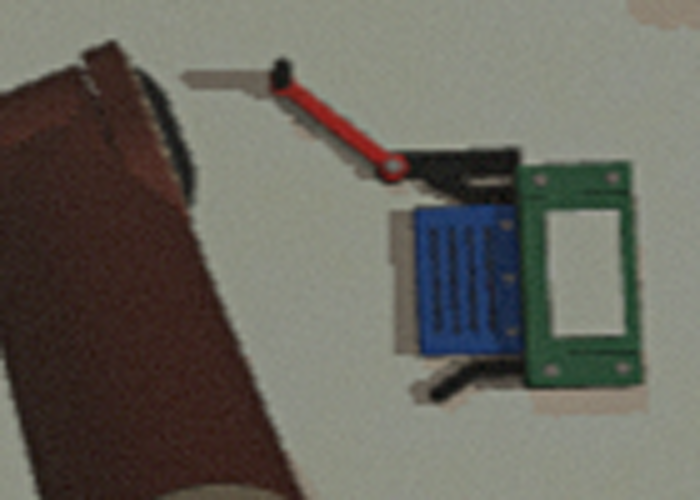

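The scraper is home: the handle butts against the block at crop x≈520, and its rear edge is at world y≈-0.073, as expected. The keeper is still open. Next I'll plan the closing swing.

```bash
python3 - <<'E'
from h import *
np.set_printoptions(precision=4,suppress=True)
pv=np.array([.594,-.0616]);y=np.array([1,.026]);x=np.array([.026,-1])
P=lambda a:pv+.08*(-np.cos(a)*y-np.sin(a)*x)
print("peg img",plane("top",(281.0,183.2),.056),P(2.2),P(2.15))
s=env.sense();print(s["eef_pos"],s["eef_rot"])
A=np.linspace(2.2,-.1,21);Q=np.array([P(a) for a in A]);print(Q[0],Q[-1]);print(np.diff(Q,axis=0).round(4).tolist())
E
```

```text
peg img [[0.6427 0.0016 0.056 ]] [0.6394 0.0043] [0.636  0.0065]
[0.5298 0.1007 0.1011] [ 0.6954  0.7186  0.0037 -0.0008]
[0.6394 0.0043] [ 0.5146 -0.0717]
[[-0.0079, 0.0048], [-0.0084, 0.0038], [-0.0087, 0.0029], [-0.009, 0.0018], [-0.0092, 0.0008], [-0.0092, -0.0003], [-0.0091, -0.0013], [-0.0089, -0.0024], [-0.0086, -0.0034], [-0.0081, -0.0043], [-0.0076, -0.0052], [-0.0069, -0.0061], [-0.0062, -0.0068], [-0.0054, -0.0075], [-0.0045, -0.008], [-0.0035, -0.0085], [-0.0025, -0.0088], [-0.0015, -0.0091], [-0.0004, -0.0092], [0.0006, -0.0092]]
```

Request:
{"op": "apply_moves", "data": {
  "moves": [
    [0.4, [0.0159, -0.014, 0], [0, 0, -0.106]],
    [0.4, [0.0159, -0.014, 0], [0, 0, -0.106]],
    [0.4, [0.0159, -0.014, 0], [0, 0, -0.106]],
    [0.4, [0.0159, -0.014, 0], [0, 0, -0.106]],
    [0.4, [0.0159, -0.014, 0], [0, 0, -0.106]],
    [0.4, [0.0159, -0.014, 0], [0, 0, -0.106]],
    [0.4, [0.0159, -0.014, 0], [0, 0, 0]],
    [0.4, [0, 0, -0.01], [0, 0, 0]],
    [0.4, [0, 0, 0], [0, 0, 0]],
    [0.4, [0, 0, 0], [0, 0, 0]]
  ]
}}

```text
time: 23.02
eef_pos: [0.6388, -0.0068, 0.0884]
eef_rot: [0.887, 0.462, -0.002, -0.001]
ft_force: [0.6, 0.9, -0.8]
gripper_width: 0.398
finger_force: 0.0
```

Request:
{"op": "apply_moves", "data": {
  "moves": [
    [0.4, [0.001, 0.005, 0], [0, 0, 0]],
    [0.4, [0.001, 0.0045, 0], [0, 0, 0]],
    [0.4, [0, 0, -0.015], [0, 0, 0]],
    [0.4, [0, 0, -0.02], [0, 0, 0]],
    [0.4, [0, 0, -0.02], [0, 0, 0]],
    [0.4, [0, 0, -0.015], [0, 0, 0]],
    [0.4, [0, 0, -0.01], [0, 0, 0]],
    [0.4, [0, 0, -0.005], [0, 0, 0]],
    [0.4, [0, 0, 0], [0, 0, 0]],
    [0.4, [0, 0, 0], [0, 0, 0]]
  ]
}}

```text
time: 23.85
eef_pos: [0.643, 0.0034, 0.0054]
eef_rot: [0.887, 0.462, 0.001, 0.0]
ft_force: [0.3, -1.3, 0.0]
gripper_width: 0.398
finger_force: 0.0
```

Request:
{"op": "apply_moves", "data": {
  "moves": [
    [0.25, [0, 0, 0], [0, 0, 0]],
    [0.25, [0, 0, 0], [0, 0, 0]],
    [0.25, [0, 0, 0], [0, 0, 0]],
    [0.25, [-0.0079, 0.0048, 0], [0, 0, 0.115]],
    [0.25, [-0.0084, 0.0038, 0], [0, 0, 0.115]],
    [0.25, [-0.0087, 0.0029, 0], [0, 0, 0.115]],
    [0.25, [-0.009, 0.0018, 0], [0, 0, 0.115]],
    [0.25, [-0.0092, 0.0008, 0], [0, 0, 0.115]],
    [0.25, [-0.0092, -0.0003, 0], [0, 0, 0.115]],
    [0.25, [-0.0091, -0.0013, 0], [0, 0, 0.115]]
  ]
}}

```text
time: 24.68
eef_pos: [0.5817, 0.0163, 0.0055]
eef_rot: [0.633, 0.774, 0.001, 0.001]
ft_force: [0.6, 0.9, 0.0]
gripper_width: 0.249
finger_force: 0.4
```

Request:
{"op": "apply_moves", "data": {
  "moves": [
    [0.25, [-0.0095, -0.0024, 0], [0, 0, 0.115]],
    [0.25, [-0.0092, -0.0034, 0], [0, 0, 0.115]],
    [0.25, [-0.0087, -0.0043, 0], [0, 0, 0.115]],
    [0.25, [-0.008, -0.0052, 0], [0, 0, 0.115]],
    [0.25, [-0.0073, -0.0061, 0], [0, 0, 0.115]],
    [0.25, [-0.0064, -0.0068, 0], [0, 0, 0.115]],
    [0.25, [-0.0054, -0.0075, 0], [0, 0, 0.115]],
    [0.25, [-0.0045, -0.008, 0], [0, 0, 0.115]],
    [0.25, [-0.0035, -0.0085, 0], [0, 0, 0.115]],
    [0.25, [-0.0025, -0.0088, 0], [0, 0, 0.115]]
  ]
}}

```text
time: 25.52
eef_pos: [0.5167, -0.0458, 0.0055]
eef_rot: [0.11, 0.994, 0.0, 0.001]
ft_force: [0.6, 0.5, 0.1]
gripper_width: 0.252
finger_force: 0.3
```

Request:
{"op": "apply_moves", "data": {
  "moves": [
    [0.25, [-0.0012, -0.006, 0], [0, 0, 0.09]],
    [0.25, [-0.0006, -0.005, 0], [0, 0, 0.06]],
    [0.25, [0, -0.005, 0], [0, 0, 0.05]],
    [0.25, [0, -0.004, 0], [0, 0, 0.03]],
    [0.25, [0, -0.002, 0], [0, 0, 0]],
    [0.25, [0, -0.002, 0], [0, 0, 0]],
    [0.25, [0, 0, 0], [0, 0, 0]],
    [0.25, [0, 0, 0], [0, 0, 0]],
    [0.25, [0, 0, 0], [0, 0, 0]],
    [0.25, [0, 0, 0], [0, 0, 0]]
  ]
}}

```text
time: 26.35
eef_pos: [0.5145, -0.0679, 0.005]
eef_rot: [-0.002, 1.0, 0.001, 0.001]
ft_force: [-0.7, 4.6, 1.0]
gripper_width: 0.249
finger_force: 2.7
```

Request:
{"op": "apply_moves", "data": {
  "moves": [
    [0.25, [0, -0.002, 0], [0, 0, 0]],
    [0.25, [0, -0.001, 0], [0, 0, 0]],
    [0.25, [0, 0, 0], [0, 0, 0]],
    [0.25, [0, 0, 0], [0, 0, 0]],
    [0.25, [0, 0, 0], [0, 0, 0]],
    [0.25, [0, 0, 0], [0, 0, 0]],
    [0.25, [0, 0.003, 0], [0, 0, 0]],
    [0.25, [0, 0.003, 0], [0, 0, 0]],
    [0.25, [0, 0, 0], [0, 0, 0]],
    [0.25, [0, 0, 0], [0, 0, 0]]
  ]
}}

```text
time: 27.18
eef_pos: [0.5141, -0.0678, 0.0046]
eef_rot: [-0.001, 1.0, -0.001, -0.0]
ft_force: [-0.6, 1.1, 1.0]
gripper_width: 0.248
finger_force: 0.5
```

Request:
{"op": "apply_moves", "data": {
  "moves": [
    [0.25, [0, 0.0025, 0], [0, 0, 0]],
    [0.25, [0, 0.001, 0], [0, 0, 0]],
    [0.25, [0, 0, 0], [0, 0, 0]],
    [0.25, [0, 0, 0.015], [0, 0, 0]],
    [0.25, [0, 0, 0.02], [0, 0, 0]],
    [0.25, [0, 0, 0.025], [0, 0, 0]],
    [0.25, [0, 0, 0.025], [0, 0, 0]],
    [0.25, [0, 0, 0.025], [0, 0, 0]],
    [0.25, [0, 0.04, 0], [0, 0, 0]],
    [0.25, [0, 0.04, 0], [0, 0, 0]]
  ]
}}

```text
time: 28.02
eef_pos: [0.5157, 0.0136, 0.1159]
eef_rot: [0.003, 1.0, -0.001, 0.002]
ft_force: [0.4, -0.1, 0.3]
gripper_width: 0.248
finger_force: 0.0
```

Request:
{"op": "apply_moves", "data": {
  "moves": [
    [0.25, [0, 0.04, 0], [0, 0, 0]],
    [0.25, [0, 0.04, 0], [0, 0, 0]],
    [0.25, [0, 0.04, 0], [0, 0, 0]],
    [0.25, [0, 0.04, 0], [0, 0, 0]],
    [0.25, [0, 0, 0], [0, 0, 0]],
    [0.25, [0, 0, 0], [0, 0, 0]],
    [0.25, [0, 0, 0], [0, 0, 0]],
    [0.25, [0, 0, 0], [0, 0, 0]],
    [0.25, [0, 0, 0], [0, 0, 0]],
    [0.25, [0, 0, 0], [0, 0, 0]]
  ]
}}

```text
time: 28.85
eef_pos: [0.5145, 0.1749, 0.1145]
eef_rot: [-0.0, 1.0, -0.001, -0.0]
ft_force: [1.0, 0.1, 0.4]
gripper_width: 0.249
finger_force: 0.0
```

```bash
python3 - <<'E'
from h import *
np.set_printoptions(precision=4,suppress=True)
p,d=grab_frame("top"); a=p[170:270,225:365]
cv2.imwrite("pics/c8.png",cv2.resize(a,None,fx=5,fy=5,interpolation=cv2.INTER_CUBIC)[:,:,::-1])
print("blue",rect("top",blob(blue(p),(290,190,335,260)),.016),"green",rect("top",blob(green(p),(315,190,370,260)),.032))
print("red",rect("top",blob(red(p),(270,180,320,240)),.015))
E
```

```text
blue (array([ 529.8004, -102.0185]), (55.88133239746094, 81.53884887695312), 89.93443298339844, 558) green (array([ 531.1832, -162.6335]), (62.95029830932617, 119.43223571777344), 89.94032287597656, 556)
red (array([556.6782, -62.5539]), (68.07843780517578, 10.485551834106445), 2.3952839374542236, 94)
```

View pics/c8.png

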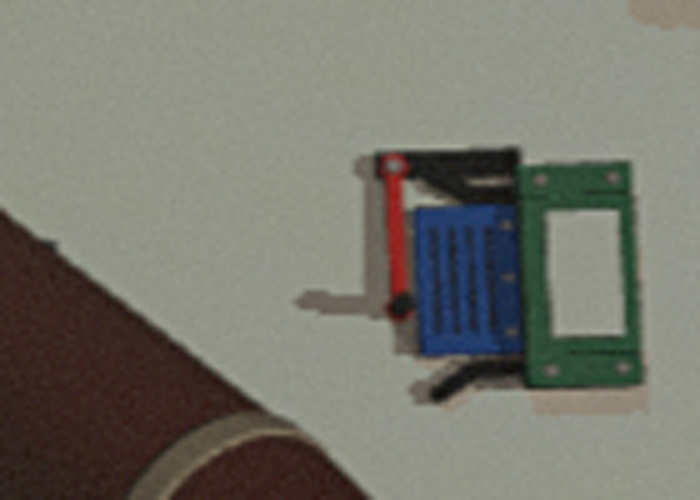

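The keeper is shut. Its arm lies parallel to the dock face, at 2.4° against the dock's roughly 2°, with the peg at (400,305). The scraper is home and nothing is touching the robot, so I'll hand the job in.

```bash
python3 -c "
from rig import ticket; print(ticket.close_job())"
```

```text
the job is handed in; nothing more can be done
None
```

The job is handed in: I swung the keeper open, pushed the scraper home in the slot, and shut the keeper behind it by about 29 s, well inside the 72 s limit; a first try at opening the keeper missed the peg because the reported tool height was about 30 mm off.

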